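Tighten the grinder's burr nut with the click wrench

ROBOT

A 6-joint arm with a two-finger parallel gripper is mounted at the origin on a cart in front of the work surface, level with it; the furniture and walls round the work are solid. World frame = base frame: x ahead of the robot, y to its left, z up, the work surface at z = 0. Lengths are in mm, angles in rad, forces in N, time in s.
With the tool pointing down it reaches from about 350 to 775 mm from the base axis. Payload 7.3 kg.
Tool frame: the origin (TCP) lies on the centre line of the jaws, within the pads' length; the fingertips stand 11 mm ahead of it and the grasp point (between the pads) lies 8 mm behind it; z points along the fingers, y is the line along which they close (so a half turn about z gives the same grasp; the last joint's range is limited). The gripper opens to 92 mm and grips with 3 to 60 N. Pads are 19 mm wide; open, the fingers measure 130 mm over their backs; the gripper's body (75 mm by 190 mm) begins 47 mm behind the grasp point.
Start: joints at [-1.39, 0.342, 1.524, -0, 1.275, -0.146], TCP at [168.555, -497.225, 237.741] pointing down, gripper open.
Joint ranges: [-2.53, 2.53], [-0.77, 2.02], [0.04, 2.7], [-1, 4.14], [0.28, 2.66], [-3.11, 3.11]. Speed limits (rad/s): [2.57, 2.57, 3.14, 3.14, 3.14, 3.14].

INTERFACE

Orientations are given as [roll, pitch, yaw] about the fixed x, y, z axes, in that order (R = Rz(yaw) Ry(pitch) Rx(roll)).
In Python, from plant import bot gives the robot as it stands.
- The arm moves only by the tool step_arm, never from a script. Its argument "deltas" is a list of rows, each a list of 5 numbers: the opening, from 0 (shut) to 1 (fully open), then the shift along the tool's x, y, z each as a share of 0.5 m, from -1 to 1, then the turn about the tool's z as a share of pi/2 rad, from -1 to 1. In form: [[claw, x, y, z, turn], ...]. A call has 1 to 8 rows; each row shifts and turns the commanded pose from where the row before left it, along the tool's axes as they then stand; what a row does not reach is not made up. A row lasts 1/10 s, in which the tool goes at most 50 mm and 8.59 degrees, less where a joint would pass 70% of its speed; a pose out of reach is approached as far as the arm can. A call with a number of a shift or a turn outside -1 to 1 is refused whole. A call with a gripper value outside its range is refused whole. The fingers move at their own pace and stop on an object; the grip force is fixed at half the most. Time passes only in rows, so rows that do not move let the fingers close. It gives the time, the measured TCP pose, the force, the opening and the grip force at its end, in the units of the state.
- bot.get_obs(): the state, without advancing time (a new reading comes with each control period).
- bot.capture(name): name is "scene" or "top" or "wrist"; returns (picture, depth): 420x560x3 uint8, red, green, blue; 420x560 float32, mm along the optical axis (not along the pixel's ray), 0 where there is no reading.
- bot.camera_params(name): a dict with "fov_y" (degrees; the focal length in pixels is half the picture's height over the tangent of half this angle, whatever the lens; pixels are square), "cx", "cy" (the principal point, pixels), "rvec" (rotation vector, rad) and "tvec" (3), from world to camera coordinates, as OpenCV has them. Camera axes: x right, y down, z forward; pixel columns grow to the right and rows downward; lengths in mm; the calibration is good to about 2 mm. A picture is of the moment at which its call begins: read the wrist's pose just before it. camera_params takes no time and is no camera call; for the wrist camera it gives the pose at the moment of the call.
- bot.close_job(): hands the job in; it is judged then, once.
The state is a dict: "time": time; "joint_positions": joint angles; "dq": joint speeds; "tau": joint torques, N m; "tool_pos": TCP position; "tcp_rot": TCP orientation; "contact_force": force on the tool from outside, world axes, zero at the start; "moment": the same for the moment, N m; "grip_width": finger opening in mm; "finger_force": force on a finger pad.
Only numpy, scipy, OpenCV 4.12 (cv2) and the standard library are available. Lean on these libraries where they do the work, as an engineer would, in place of code of your own. Each camera call takes 0.05 s, during which the arm holds its last target. There are 200 camera calls.

TASK

The spice grinder's hopper is off and its square burr nut still has to be tightened: take the click wrench, set its socket fully down on the nut and turn it clockwise (seen from above) until you feel it break over with a click, then stop at once. Ease off, let go of the wrench and leave it sitting fully down on the nut, without disturbing the garlic, timer and jars round about.

Things in the scene. Friction and masses are not known exactly. Their poses are not given: they have to be found in the camera images.
- wrench_grip (a point): Click wrench, loose, 0.33 kg, most of it in the head; stands on its square steel head, the handle sticking out level. Point: centre of the straight black grip, 90 mm from the socket axis, 38 mm above the socket mouth. x points along the handle to the head, z up. Grip: 105 mm long (65 to 170 mm from the socket axis), 20 mm wide, 22 mm high, flat sides.
- wrench_socket (a point): Centre of the socket mouth in the underside of the wrench's head (steel block 48 x 48 mm, with its round cap 50 mm high). x points away from the handle, z up. The socket is a square hole 26 mm wide, 28 mm deep, sides along x and y, with a 2 mm lead-in.
- wrench_hinge (a point): Top of the wrench's head, on the socket axis, where the handle is hinged. The handle stays rigidly in line until the turning moment is 0.7 to 0.8 N m (7 to 9 N sideways at the grip centre), then breaks over clockwise: the moment falls below half within 0.15 rad more and goes on falling; hard stop at 0.25 rad. Eased back, it springs into line.
- nut_top (a point): Flat top centre of the square steel burr nut, 24 mm across flats, upright on the grinder. x, y square to its sides, z up. It stands 22 mm above the steel ring; top edges bevelled 4 mm high; a 10 mm round stud end stands 3 mm above. It turns clockwise ever more stiffly (0.45 to 0.75 N m) and stays where left; how far until the click is unknown, about 0.3 to 1 rad.
- grinder_ring (a point): Centre of the flat steel ring, 72 mm wide, on top of the round grey spice grinder base (120 mm wide at the foot, 88 mm above, 64 mm high, fixed to the worktop). The fully seated socket rests on this ring.
- garlic_mid (a point): Garlic bulb, loose, 45 mm wide and 40 mm high, in front of the grinder: centre, half-way up. Bystander.
- timer_mid (a point): Wind-up kitchen timer, 62 mm wide and 53 mm high, at the back: centre, half-way up. Bystander.
- cumin_mid (a point): Small spice jar, 45 mm wide and 109 mm high, at the back left: centre, half-way up. Bystander.
- honey_mid (a point): Squat jar with twist cap, 68 mm wide and 92 mm high, at the back right: centre, half-way up. Bystander.
Not all that is in view belongs to the job. What is shaped like the part that bears nut_top but pink is not meant.

How it is judged:
By the outcome, as a careful person would: the job done as asked, in the order asked, and still so for the second after the job is handed in, with the robot touching nothing.
It also fails if it takes over 67 s, if anything falls off the work surface, if the arm or the gripper's body presses on something with over 40 N, if the wrist force passes 120 N, or if a joint passes its speed limit or range.

## Working session

There is one attempt and no reset: what is moved stays moved. The work goes in short steps, Python scripts to look and compute and a tool call to move; the robot and the scene stay as the last step left them, time stands still between calls to the robot, and variables do not carry over. Pictures are saved under pics/ and viewed, at most 10 in all, crops included, and the job is handed in when it is done.

Besides the shell and the picture viewer there is one more tool, called after "Call:" by a JSON object that holds its "api" and its "payload", one argument or row to a line. step_arm: Moves the arm, as the interface text tells. Shift numbers are shares of 0.5 m and turn numbers shares of pi/2 rad, none past 1 either way. Its arguments: {"type":"object","properties":{"deltas":{"type":"array","items":{"type":"array","items":{"type":"number","minimum":-1,"maximum":1}}}},"required":["deltas"]}

```bash
mkdir -p pics; ls; python3 - <<'E'
from plant import bot
import cv2,numpy as np
for n in ("scene","top"):
    p,d=bot.capture(n); cv2.imwrite(f"pics/{n}0.png",p[:,:,::-1]); np.save(f"{n}_d.npy",d); np.save(f"{n}_p.npy",p)
    print(n,bot.camera_params(n),(d>0).mean())
print(bot.get_obs())
E
```

```text
pics
scene {'fov_y': 44.0890128195755, 'cx': 286.66632608962357, 'cy': 206.90056225773301, 'rvec': array([ 0.7231317 , -2.43194718,  1.35009494]), 'tvec': array([538.71740596, 217.14319724, 964.77771446])} 0.8642091836734694
top {'fov_y': 50.51520797349302, 'cx': 288.41941985095247, 'cy': 207.00220187132433, 'rvec': array([ 2.18687644, -2.20196161,  0.0625325 ]), 'tvec': array([ 42.72552902, 584.07968346, 983.28822885])} 0.9959481292517007
{'time': 0.1, 'joint_positions': array([-1.38997398e+00,  3.42609798e-01,  1.52489819e+00,  3.02275430e-05,
        1.27541169e+00, -1.46025158e-01]), 'dq': array([ 0.0008648 , -0.00098105, -0.00207514, -0.00228679, -0.00046168,
       -0.00154173]), 'tau': array([ 1.85691286e-03, -4.32002950e+01, -2.44694710e+01,  7.19443965e-02,
        5.25439787e-02, -3.96324151e-05]), 'tool_pos': array([ 168.51114808, -496.86161905,  237.14503758]), 'tcp_rot': array([-3.14028396e+00, -2.21689094e-04,  3.26838542e-01]), 'contact_force': array([-0.17359007, -0.08451732, -0.42820509]), 'moment': array([-0.04424661, -0.01625309,  0.01627147]), 'finger_force': 0.0, 'grip_width': 91.79007618857419}
```

View pics/scene0.png

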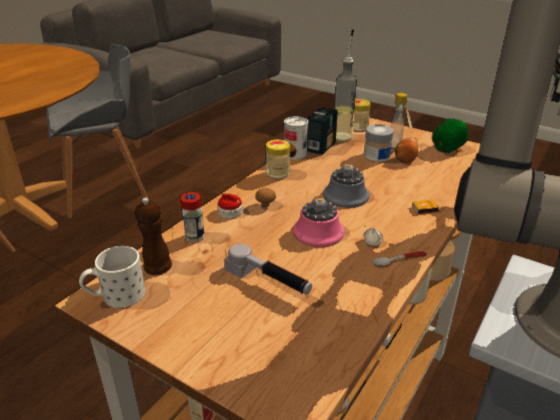

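View pics/top0.png

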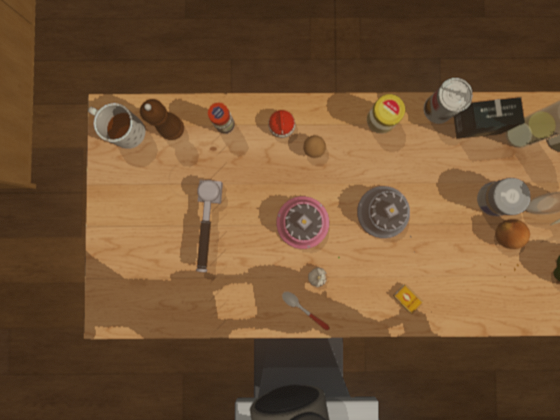

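The scene view shows the wrench at about (265,268) and the two nut bearers, one pink (319,222) and one grey (347,185). In the top view they are at pink (304,221) and grey (390,211), with the wrench head at (208,190) and its grip at (204,245). The task rules out pink and calls the base grey, so I take the grey one at (390,211). I'll confirm it in an enlarged crop.

```bash
cat > h.py <<'E'
import numpy as np,cv2
from plant import bot
def cam(n):
    c=bot.camera_params(n); f=210/np.tan(np.radians(c['fov_y']/2))
    K=np.array([[f,0,c['cx']],[0,f,c['cy']],[0,0,1]]); R=cv2.Rodrigues(c['rvec'])[0]
    return K,R,np.array(c['tvec'])
def plane(n,uv,z,c=None):
    K,R,t=c or cam(n); uv=np.atleast_2d(uv).astype(float)
    r=(R.T@np.linalg.inv(K)@np.c_[uv,np.ones(len(uv))].T).T
    o=-R.T@t; return o+r*((z-o[2])/r[:,2])[:,None]
def cloud(n,d,c=None):
    K,R,t=c or cam(n); v,u=np.mgrid[:420,:560]
    p=np.stack([(u-K[0,2])/K[0,0]*d,(v-K[1,2])/K[1,1]*d,d],-1)
    return (p-t)@R
E
python3 - <<'E'
from h import *
p=np.load('top_p.npy');d=np.load('top_d.npy')
a=cv2.resize(p[165:260,340:440],(420,399),interpolation=cv2.INTER_CUBIC)
b=cv2.resize(p[165:285,165:255],(300,400),interpolation=cv2.INTER_CUBIC)[:399]
cv2.imwrite('pics/crop1.png',np.hstack([a,b])[:,:,::-1])
w=cloud('top',d)
for nm,(u,v) in dict(nut=(390,211),pinknut=(304,221),head=(208,190),grip=(204,245),gar=(318,277),table=(250,240),timer=(282,123),mush=(315,146)).items():
    print(nm,w[v,u].round(1))
g=w[165:260,340:440]
for lo,hi in((55,70),(80,95)):
    m=(g[...,2]>lo)&(g[...,2]<hi); q=g[m]; print(lo,m.sum(),q.mean(0),np.median(q,0),(q.min(0)+q.max(0))/2, np.ptp(q,axis=0))
# nut rect
m=((g[...,2]>78)).astype(np.uint8); cs,_=cv2.findContours(m,0,2)
for c in cs: print(cv2.contourArea(c),cv2.minAreaRect(c.astype(np.float32)+[[340,165]]))
# grip black
hs=p.astype(int).max(-1); 
gw=w[165:285,165:255]; m=((gw[...,2]>25)).astype(np.uint8)
q=gw[m>0]; print('wr',len(q),q.min(0),q.max(0))
blk=(m>0)&(hs[165:285,165:255]<60); q=gw[blk]; print('blk',len(q),q.mean(0), np.median(q[:,2]))
print(cv2.minAreaRect(q[:,:2].astype(np.float32)))
hd=gw[...,2]>44; q=gw[hd]; print('head',len(q),q.mean(0),(q.min(0)+q.max(0))/2,np.ptp(q,axis=0))
E
```

```text
nut [ 570.6 -172.8   87.5]
pinknut [551.    6.7  89.2]
head [620.6 213.1  51.1]
grip [501.6 221.7  49.2]
gar [429.9 -24.7  36.2]
table [5.108e+02 1.264e+02 5.000e-01]
timer [767.   51.6  49.7]
mush [716.5 -20.5  45.5]
55 1023 [ 570.99775529 -173.89443037   62.40068189] [ 569.76207852 -171.98247926   62.84536604] [ 571.13912588 -175.56336138   62.49993677] [84.24494741 86.36993103 14.96814086]
80 129 [ 571.93800454 -175.0954964    84.96345076] [ 572.57674833 -175.20417693   84.84602929] [ 571.93561835 -175.67709675   85.80681454] [31.47838619 29.52842786 11.21298175]Traceback (most recent call last):
  File "<stdin>", line 14, in <module>
cv2.error: OpenCV(4.12.0) /io/opencv/modules/imgproc/src/convhull.cpp:143: error: (-215:Assertion failed) total >= 0 && (depth == CV_32F || depth == CV_32S) in function 'convexHull'
```

View pics/crop1.png

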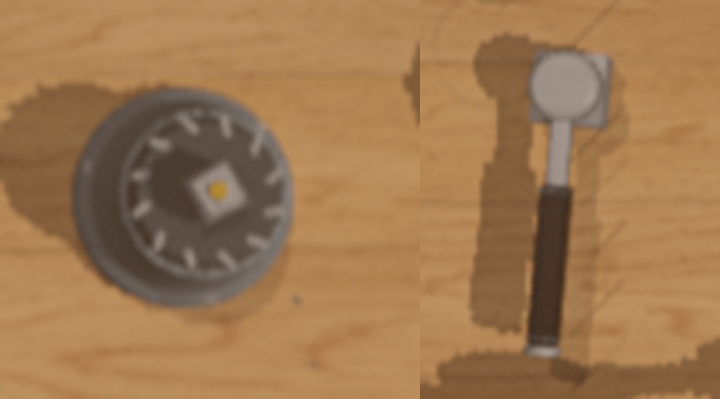

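The crop confirms it. The base on the left is grey with a bare square nut at top-view pixel (392,210), so it is the one meant. The wrench's handle points towards the robot. Next I measure both more closely.

```bash
python3 - <<'E'
from h import *
p=np.load('top_p.npy');d=np.load('top_d.npy');w=cloud('top',d)
def rect(q): return cv2.minAreaRect(q[:,:2].astype(np.float32))
# nut: upsampled brightness mask
g=cv2.resize(p[195:226,376:408],None,fx=8,fy=8,interpolation=cv2.INTER_CUBIC)
gray=g.max(-1); m=(gray>130).astype(np.uint8)
cs,_=cv2.findContours(m,0,2)
for c in sorted(cs,key=cv2.contourArea)[-3:]:
    px=(c[:,0,:]+0.5)/8-0.5+[376,195]; W=plane('top',px,84); print('nut',cv2.contourArea(c)/64,W.mean(0),rect(W),cv2.minAreaRect(px.astype(np.float32)))
gw=w[165:285,165:255]; P=p[165:285,165:255].astype(int); mx=P.max(-1)
z=gw[...,2]
blk=(z>30)&(mx<75); v,u=np.nonzero(blk); print('blk',len(v)); W=plane('top',np.c_[u+165,v+165],47); r=rect(W); print(r, cv2.boxPoints(r))
c0=W[:,:2].mean(0); V=np.linalg.svd(W[:,:2]-c0)[2][0]; print('ax',c0,V,np.degrees(np.arctan2(V[1],V[0])))
hd=(z>44)&(np.arange(120)[:,None]<50); v,u=np.nonzero(hd); W=plane('top',np.c_[u+165,v+165],50); print('headtop',len(v),W.mean(0),np.ptp(W,axis=0), z[hd].mean())
hd=(z>12)&(mx>100)&(np.arange(120)[:,None]<42)&(u*0==0 if False else True); 
v,u=np.nonzero(hd); W=plane('top',np.c_[u+165,v+165],38); print('block',rect(W))
# scene
K,R,t=cam('scene'); p2=np.load('scene_p.npy'); d2=np.load('scene_d.npy'); w2=cloud('scene',d2)
a=w2[195-15:215,320:375]; q=a[(a[...,2]>82)&(a[...,2]<95)&(np.hypot(a[...,0]-572,a[...,1]+174)<30)]; print('scene nut',len(q),q.mean(0))
b=w2[240:300,215:320]; q=b[(b[...,2]>44)&(b[...,0]>585)]; print('scene head',len(q),q.mean(0),(q.min(0)+q.max(0))/2)
E
```

```text
nut 7.296875 [ 581.00633922 -206.30915434   84.        ] ((580.7901000976562, -206.97935485839844), (4.977297306060791, 10.566047668457031), 49.86014175415039) ((405.84625244140625, 206.11849975585938), (2.3922314643859863, 5.004337310791016), 39.289405822753906)
nut 31.109375 [ 595.73135174 -201.24474206   84.        ] ((596.0130004882812, -202.5186004638672), (16.242656707763672, 18.389909744262695), 88.75994873046875) ((403.5625, 198.9375), (8.75, 7.75), 90.0)
nut 86.9765625 [ 573.31865492 -177.34661146   84.        ] ((572.7109985351562, -177.13865661621094), (21.268014907836914, 19.798128128051758), 28.414060592651367) ((391.6793518066406, 210.0827178955078), (10.213775634765625, 9.403482437133789), 60.64224624633789)
blk 356
((501.69970703125, 223.5294952392578), (17.74848747253418, 96.41315460205078), 85.18910217285156) [[452.9187  218.72946]
 [548.9922  210.64355]
 [550.4807  228.32953]
 [454.40723 236.41544]]
ax [502.32053886 223.61775658] [-0.99569552  0.09268454] 174.68193427281946
headtop 440 [614.71520806 214.7984747   50.        ] [100.45570636 188.93163841   0.        ] 94.79996777661704
block ((627.7633666992188, 214.22164916992188), (82.58186340332031, 191.77359008789062), 1.0963904857635498)
scene nut 0 [nan nan nan]
scene head 298 [614.69995362 218.5955048   49.96623127] [613.10504961 215.99763151  49.19427674]<stdin>:19: RuntimeWarning: Mean of empty slice.
  ret = um.true_divide(
```

Call:
{"api": "step_arm", "payload": {
  "deltas": [
    [1,0.075,-0.035,0,0],
    [1,0.075,-0.035,0,0],
    [1,0.075,-0.035,0,0],
    [1,0.075,-0.035,0,0],
    [1,0.075,-0.035,0,0],
    [1,0.075,-0.035,0,0],
    [1,0.075,-0.035,0,0],
    [1,0.075,-0.035,0,0]
  ]
}}

```text
time: 0.9
tool_pos: [408.6, -266.9, 237.5]
tcp_rot: [-3.141, 0.0, 0.327]
contact_force: [0.4, 0.7, 0.6]
grip_width: 91.9
finger_force: 0.0
```

Call:
{"api": "step_arm", "payload": {
  "deltas": [
    [1,0.075,-0.035,0,0],
    [1,0.075,-0.035,0,0],
    [1,0.05,-0.04,0,0],
    [1,0,0,0,0],
    [1,0,0,0,0]
  ]
}}

```text
time: 1.4
tool_pos: [484.7, -183.7, 237.3]
tcp_rot: [-3.141, 0.001, 0.329]
contact_force: [0.2, -0.1, -0.3]
grip_width: 91.8
finger_force: 0.0
```

```bash
python3 - <<'E'
from h import *
o=bot.get_obs(); c=cam('wrist'); p,d=bot.capture('wrist'); np.save('w1p.npy',p);np.save('w1d.npy',d)
print(o['time'],o['tool_pos'],o['tcp_rot'],o['joint_positions'],o['contact_force'])
cv2.imwrite('pics/w1.png',p[:,:,::-1]); np.savez('w1c.npz',*c)
print('cam pos',-c[1].T@c[2]); 
q=c[1]@np.array([572,-177,86])+c[2]; print('nut px',(c[0]@q)/q[2])
E
```

```text
1.4 [ 484.6665666  -183.69484569  237.27861164] [-3.14124341e+00  1.02414826e-03  3.28645589e-01] [-5.09908892e-01  3.30722188e-01  1.54209854e+00 -5.53030920e-04
  1.26971638e+00  7.32406276e-01] [ 0.17763221 -0.13769904 -0.26391195]
cam pos [ 564.9066421  -155.95616528  383.89444334]
nut px [305.45922084  91.02262782   1.        ]
```

View pics/w1.png

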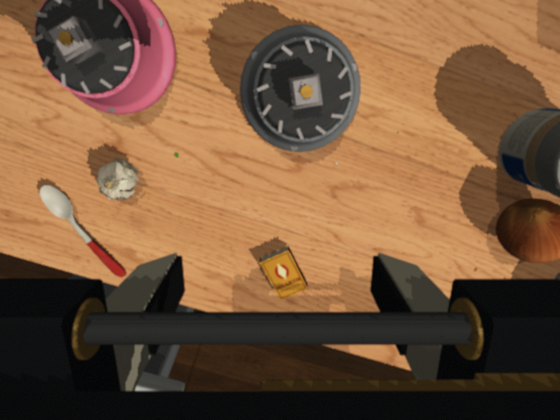

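The wrist view shows the grey grinder with its nut at (306,91) and the pink one at upper left (70,40). The fingers are below. Next I measure the nut here and work out the move to the wrench.

```bash
cat >> h.py <<'E'
def edges(p,box,s=8,thr=None):
    x0,y0,x1,y1=box; g=cv2.resize(p[y0:y1,x0:x1],None,fx=s,fy=s,interpolation=cv2.INTER_CUBIC)
    h=cv2.cvtColor(g,cv2.COLOR_RGB2GRAY); t,m=cv2.threshold(h,thr or 0,255,cv2.THRESH_BINARY+(0 if thr else cv2.THRESH_OTSU))
    m=cv2.morphologyEx(m,cv2.MORPH_OPEN,np.ones((2*s,2*s),np.uint8))
    cs,_=cv2.findContours(m,0,2); c=max(cs,key=cv2.contourArea)
    return (c[:,0,:]+.5)/s-.5+[x0,y0],t
E
python3 - <<'E'
from h import *
p=np.load('w1p.npy');d=np.load('w1d.npy');c=np.load('w1c.npz');c=tuple(c[k] for k in c.files)
px,t=edges(p,(284,68,330,114)); print(t)
W=plane('w',px,86,c); r=cv2.minAreaRect(W[:,:2].astype(np.float32)); print('nut',r,cv2.minAreaRect(px.astype(np.float32)))
# outer base circle via ring radius
w=cloud('w',d,c); m=(w[...,2]>58)&(w[...,2]<70)&(np.hypot(w[...,0]-572,w[...,1]+176)<50)
q=w[m]; print('ring/top z',np.median(q[:,2]))
m=(np.hypot(w[...,0]-572,w[...,1]+176)<80)&(w[...,2]>10)
cs,_=cv2.findContours(m.astype(np.uint8),0,2); e=cv2.fitEllipse(max(cs,key=cv2.contourArea)); print(e)
m=(w[...,2]>80)&(np.hypot(w[...,0]-572,w[...,1]+176)<25); v,u=np.nonzero(m); W=plane('w',np.c_[u,v],86,c); print('depth nut',m.sum(),W.mean(0),cv2.minAreaRect(W[:,:2].astype(np.float32)),w[m][:,2].mean())
E
```

```text
93.0
nut ((571.7411499023438, -178.61373901367188), (22.61203384399414, 21.274486541748047), 28.273889541625977) ((307.1611633300781, 91.56861877441406), (30.177885055541992, 27.141653060913086), 81.72411346435547)
ring/top z 63.80699148213358
((286.8880920410156, 351.6880187988281), (175.79647827148438, 378.23443603515625), 82.45985412597656)
depth nut 1859 [ 517.67196069 -185.77441177   86.        ] ((440.4788818359375, -204.2357177734375), (395.8281555175781, 571.4260864257812), 18.21856117248535) 229.74705654774948
```

Call:
{"api": "step_arm", "payload": {
  "deltas": [
    [1,0,0,0,0.09],
    [1,0,0,0,0.09],
    [1,0,0,0,0.088],
    [1,0.004,-0.08,0,0],
    [1,0.004,-0.08,0,0],
    [1,0.004,-0.08,0,0],
    [1,0.004,-0.08,0,0],
    [1,0.004,-0.08,0,0]
  ]
}}

```text
time: 2.25
tool_pos: [513.3, 13.9, 237.8]
tcp_rot: [3.141, -0.0, -0.097]
contact_force: [0.5, -0.6, -0.2]
grip_width: 91.6
finger_force: 0.0
```

Call:
{"api": "step_arm", "payload": {
  "deltas": [
    [1,0.004,-0.08,0,0],
    [1,0.004,-0.08,0.03,0],
    [1,0.004,-0.08,0.06,0],
    [1,0.004,-0.08,0.06,0],
    [1,0.004,-0.08,0,0],
    [1,0,-0.014,0,0],
    [1,0,0,0,0],
    [1,0,0,0,0]
  ]
}}

```text
time: 3.05
tool_pos: [543.3, 217.4, 163.0]
tcp_rot: [3.141, -0.0, -0.096]
contact_force: [0.0, -0.2, 0.1]
grip_width: 92.0
finger_force: 0.0
```

```bash
python3 - <<'E'
from h import *
o=bot.get_obs(); c=cam('wrist'); p,d=bot.capture('wrist'); np.save('w2p.npy',p);np.save('w2d.npy',d); np.savez('w2c.npz',*c)
print(o['time'],o['tool_pos'],o['tcp_rot'],o['joint_positions'][5])
cv2.imwrite('pics/w2.png',p[:,:,::-1])
w=cloud('w',d,c); g=p.astype(int).max(-1)
near=np.hypot(w[...,0]-619,w[...,1]-213)<40
m=near&(w[...,2]>46)&(w[...,2]<56); v,u=np.nonzero(m)
if len(v): 
  W=plane('w',np.c_[u,v],50,c); print('cap',len(v),W.mean(0),(W.min(0)+W.max(0))/2,np.ptp(W,axis=0))
m=near&(w[...,2]>20); v,u=np.nonzero(m)
if len(v): print('zs',np.percentile(w[m][:,2],[5,25,50,75,95]))
E
```

```text
3.05 [543.25989147 217.38249772 163.03982598] [ 3.14101345e+00 -3.93766761e-04 -9.55927546e-02] 1.916730437096538
cap 3533 [619.56966964 213.61565836  50.        ] [612.12786946 213.61138518  50.        ] [6.02342878e+01 4.52665266e+01 1.13686838e-13]
zs [ 27.65363241  47.05258629  49.4157819   50.4086083  309.76355   ]
```

View pics/w2.png

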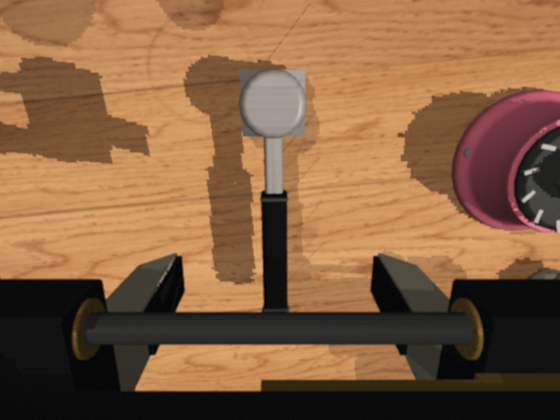

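The wrist view shows the wrench lying straight along the tool's x, with its cap centred near (273,103) and its grip at x≈274. I'll measure the cap and grip exactly.

```bash
python3 - <<'E'
from h import *
p=np.load('w2p.npy');c=np.load('w2c.npz');c=tuple(c[k] for k in c.files)
h=cv2.medianBlur(cv2.cvtColor(p,cv2.COLOR_RGB2GRAY),3)
C=cv2.HoughCircles(h,cv2.HOUGH_GRADIENT_ALT,1,100,param1=150,param2=0.6,minRadius=25,maxRadius=42); print(C)
if C is not None: print('cap',plane('w',C[0][:,:2],50,c))
m=p.max(-1)[195:290,240:310]<50
v,u=np.nonzero(m); u=u+240;v=v+195
W=plane('w',np.c_[u,v],47,c); r=cv2.minAreaRect(W[:,:2].astype(np.float32)); print('grip',r)
A=[]
for row in range(200,290,5):
    k=u[v==row]; A.append([(k.min()+k.max())/2,row])
W=plane('w',A,49,c)[:,:2]; k=np.polyfit(W[:,0],W[:,1],1); print('yaw',np.degrees(np.arctan(k[0])),'y at 541.6',np.polyval(k,541.6),'y at 619',np.polyval(k,619))
E
```

```text
[[[272.       107.        32.14868 ]
  [154.       286.        28.748611]]]
cap [[617.6072647  214.19340928  50.        ]
 [487.44808597 323.46620747  50.        ]]
grip ((513.6331176757812, 222.81585693359375), (18.515090942382812, 80.56370544433594), 84.98099517822266)Traceback (most recent call last):
  File "<stdin>", line 11, in <module>
    return umr_minimum(a, axis, None, out, keepdims, initial, where)
ValueError: zero-size array to reduction operation minimum which has no identity
```

Call:
{"api": "step_arm", "payload": {
  "deltas": [
    [1,-0.005,-0.005,0.05,0],
    [1,0,0,0.06,0],
    [1,0,0,0.06,0],
    [1,0,0,0.06,0],
    [1,0,0,0.036,0],
    [1,0,0,0,0],
    [1,0,0,0,0]
  ]
}}

```text
time: 3.8
tool_pos: [541.4, 220.7, 30.5]
tcp_rot: [-3.142, -0.001, -0.096]
contact_force: [-0.4, 0.1, 0.5]
grip_width: 91.9
finger_force: 0.0
```

Call:
{"api": "step_arm", "payload": {
  "deltas": [
    [0,0,0,0,0],
    [0,0,0,0,0],
    [0,0,0,0,0],
    [0,0,0,0,0],
    [0,0,0,0,0],
    [0,0,0,0,0],
    [0,0,0,0,0],
    [0,0,0,0,0]
  ]
}}

```text
time: 4.6
tool_pos: [540.7, 221.8, 29.7]
tcp_rot: [3.141, 0.0, -0.094]
contact_force: [-0.2, 0.1, -0.2]
grip_width: 32.5
finger_force: 0.0
```

Call:
{"api": "step_arm", "payload": {
  "deltas": [
    [0,0,0,0,0],
    [0,0,0,0,0],
    [0,0,0,0,0],
    [0,0,0,0,0],
    [0,0,0,0,0]
  ]
}}

```text
time: 5.1
tool_pos: [540.6, 221.7, 29.7]
tcp_rot: [3.141, 0.0, -0.094]
contact_force: [-0.1, -0.2, -0.2]
grip_width: 20.2
finger_force: 30.0
```

Call:
{"api": "step_arm", "payload": {
  "deltas": [
    [0,0,0,-0.02,0],
    [0,0,0,-0.04,0],
    [0,0,0,-0.05,0],
    [0,0,0,-0.06,0],
    [0,0,0,-0.06,0],
    [0,0,0,-0.06,0],
    [0,0,0,0,0],
    [0,0,0,0,0]
  ]
}}

```text
time: 5.9
tool_pos: [540.3, 221.8, 174.6]
tcp_rot: [-3.142, 0.0, -0.094]
contact_force: [-0.1, -0.5, -3.8]
grip_width: 19.7
finger_force: 30.0
```

```bash
python3 - <<'E'
from h import *
o=bot.get_obs(); c=cam('wrist'); p,d=bot.capture('wrist'); np.save('w3p.npy',p);np.save('w3d.npy',d); np.savez('w3c.npz',*c)
print(o['time'],o['tool_pos'],o['tcp_rot'],o['joint_positions'][5],o['contact_force'],o['moment'],o['grip_width'],o['finger_force'])
w=cloud('w',d,c); P=o['tool_pos']; cc,s=np.cos(o['tcp_rot'][2]),np.sin(o['tcp_rot'][2])
dx=(w[...,0]-P[0])*cc+(w[...,1]-P[1])*s; dy=(w[...,0]-P[0])*s-(w[...,1]-P[1])*cc; dz=w[...,2]-P[2]
m=(abs(dx-78)<35)&(abs(dy)<35)&(dz>-60)&(dz<40)
for a in range(20,112,8):
    k=m&(abs(dx-a)<4)&(abs(dy)<8); print(a,k.sum(),np.median(dz[k]) if k.any() else None, np.median(dy[k]) if k.any() else None)
cv2.imwrite('pics/w3.png',p[:,:,::-1])
E
```

```text
5.9 [540.32947014 221.83486769 174.64996404] [-3.14155723e+00  2.26594530e-05 -9.41404852e-02] 1.923294080104488 [-0.10229693 -0.49409062 -3.79733121] [ 0.0563395   0.22447608 -0.01048297] 19.701009361607767 29.989458918571472
20 0 None None
28 0 None None
36 0 None None
44 452 14.460199319546618 -0.48499155105849656
52 732 14.392554215842054 -0.11544799388442728
60 862 19.063457007632195 -0.13172310394567655
68 1058 19.530389270075588 0.19738967040719668
76 1114 19.42430888650705 -0.14896693448926834
84 1189 19.369424403325667 0.16502409845674926
92 1251 19.315355891321786 0.15180327936822913
100 898 18.289350918176126 -0.17470516759839683
108 0 None None
```

View pics/w3.png

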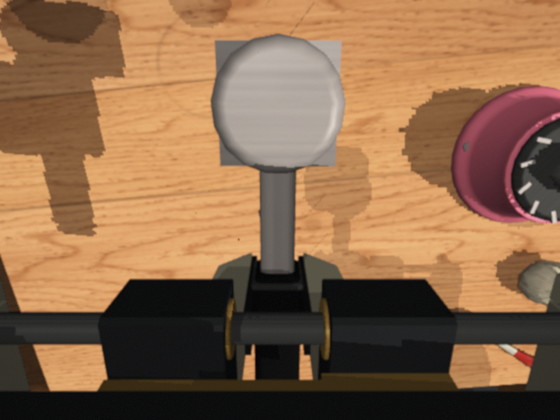

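The wrench is held level, with head top 19.4 mm above the TCP throughout and the cap centred near (278,103). Next I find the socket axis in the tool frame and refine the nut from the w1 view.

```bash
python3 - <<'E'
from h import *
def ld(i):
    c=np.load(f'w{i}c.npz'); return np.load(f'w{i}p.npy'),np.load(f'w{i}d.npy'),tuple(c[k] for k in c.files)
p,d,c=ld(3); P=np.array([540.33,221.83,174.65]); yaw=-.09414
T=lambda W:np.c_[(W[:,0]-P[0])*np.cos(yaw)+(W[:,1]-P[1])*np.sin(yaw),(W[:,0]-P[0])*np.sin(yaw)-(W[:,1]-P[1])*np.cos(yaw)]
w=cloud('w',d,c); z=w[...,2]-P[2]
for lo in (16,17,18):
    m=((z>lo)&(z<25)).astype(np.uint8); m[:30]=0; m[180:]=0; m=cv2.morphologyEx(m,cv2.MORPH_OPEN,np.ones((45,45),np.uint8))
    cs,_=cv2.findContours(m,0,1); k=max(cs,key=cv2.contourArea)[:,0,:].astype(float)
    W=T(plane('w',k,P[2]+lo,c)); e=cv2.fitEllipse(W.astype(np.float32)); print('cap',lo,e, cv2.minEnclosingCircle(k.astype(np.float32)))
m=((z>-40)&(z<25)).astype(np.uint8); m[180:]=0; m=cv2.morphologyEx(m,cv2.MORPH_OPEN,np.ones((45,45),np.uint8))
cs,_=cv2.findContours(m,0,1); k=max(cs,key=cv2.contourArea)[:,0,:]
zc=[np.median(z[43:52,219:226]),np.median(z[43:52,330:337])]; print('corner z',zc)
W=T(plane('w',k,P[2]+np.mean(zc),c)); print('block',cv2.minAreaRect(W.astype(np.float32)),W.min(0),W.max(0))
# nut stud & ring in w1
p,d,c=ld(1); w=cloud('w',d,c)
hs=cv2.cvtColor(p,cv2.COLOR_RGB2HSV)[75:110,290:325]; m=(hs[...,1]>130)&(hs[...,2]>90); v,u=np.nonzero(m); k=np.c_[u+290,v+75]
print('stud',len(u),k.mean(0),plane('w',k.mean(0)[None],89,c))
z=w[...,2]; r=np.hypot(w[...,0]-572,w[...,1]+178)
for lo in (15,30,45):
    m=((z>lo)&(z<95)&(r<75)).astype(np.uint8); cs,_=cv2.findContours(m,0,1); k=max(cs,key=cv2.contourArea)[:,0,:].astype(float)
    W=plane('w',k,63 if lo>40 else lo,c); print(lo,cv2.fitEllipse(W[:,:2].astype(np.float32)))
m=((z>83)&(z<95)&(r<25)).astype(np.uint8); cs,_=cv2.findContours(m,0,1); k=max(cs,key=cv2.contourArea)[:,0,:]; W=plane('w',k,84,c); print('nut',cv2.minAreaRect(W[:,:2].astype(np.float32)))
# top cam stud
p=np.load('top_p.npy'); hs=cv2.cvtColor(p,cv2.COLOR_RGB2HSV)[203:218,384:400]; m=(hs[...,1]>110)&(hs[...,2]>90); v,u=np.nonzero(m); print('topstud',len(u),plane('top',[[u.mean()+384,v.mean()+203]],89))
E
```

```text
Traceback (most recent call last):
ValueError: max() iterable argument is empty
```

```bash
cat > a.py <<'E'
from h import *
def ld(i):
    c=np.load(f'w{i}c.npz'); c=[c[f'arr_{k}'] for k in range(3)]; return np.load(f'w{i}p.npy'),np.load(f'w{i}d.npy'),tuple(c)
def cont(m,o=1):
    m=cv2.morphologyEx(m.astype(np.uint8),cv2.MORPH_CLOSE,np.ones((7,7),np.uint8))
    m=cv2.morphologyEx(m,cv2.MORPH_OPEN,np.ones((o,o),np.uint8))
    return max(cv2.findContours(m,0,1)[0],key=cv2.contourArea)[:,0,:].astype(float)
p,d,c=ld(3); P=np.array([540.33,221.83,174.65]); yaw=-.09414
T=lambda W:np.c_[(W[:,0]-P[0])*np.cos(yaw)+(W[:,1]-P[1])*np.sin(yaw),(W[:,0]-P[0])*np.sin(yaw)-(W[:,1]-P[1])*np.cos(yaw)]
w=cloud('w',d,c); z=w[...,2]-P[2]; z[180:]=-999
print(np.percentile(z[60:150,230:330],[1,10,50,90,99]))
for lo in (12,15):
    k=cont((z>lo)&(z<26),45)
    W=T(plane('w',k,P[2]+17,c)); print('cap',lo,cv2.fitEllipse(W.astype(np.float32)),cv2.minEnclosingCircle(k.astype(np.float32)))
zc=[np.median(z[43:52,219:226]),np.median(z[43:52,330:337])]; print('corner z',zc)
k=cont((z>-40)&(z<26),45); W=T(plane('w',k,P[2]+np.mean(zc),c)); print('block',cv2.minAreaRect(W.astype(np.float32)),W.min(0),W.max(0))
p,d,c=ld(1); w=cloud('w',d,c)
hs=cv2.cvtColor(p,cv2.COLOR_RGB2HSV)[75:110,290:325]; m=(hs[...,1]>130)&(hs[...,2]>90); v,u=np.nonzero(m); k=np.c_[u+290,v+75]
print('stud',len(u),k.mean(0),plane('w',k.mean(0)[None],89,c))
z=w[...,2]; r=np.hypot(w[...,0]-572,w[...,1]+178)
for lo in (30,45,83):
    k=cont((z>lo)&(z<95)&(r<75)); W=plane('w',k,lo,c)[:,:2].astype(np.float32); print(lo,cv2.fitEllipse(W) if lo<80 else cv2.minAreaRect(W))
p=np.load('top_p.npy'); hs=cv2.cvtColor(p,cv2.COLOR_RGB2HSV)[203:218,384:400]; m=(hs[...,1]>110)&(hs[...,2]>90); v,u=np.nonzero(m); print('topstud',len(u),plane('top',[[u.mean()+384,v.mean()+203]],89))
E
python3 a.py
```

```text
[17.53814894 18.46142191 19.36729119 20.20899393 21.02218569]
cap 12 ((79.17713928222656, -0.18989408016204834), (45.1016731262207, 45.3445930480957), 0.028765466064214706) ((278.0, 103.63888549804688), 69.67208862304688)
cap 15 ((79.1541748046875, -0.19262994825839996), (45.04351806640625, 45.28085708618164), 0.01715482398867607) ((278.0, 103.63888549804688), 69.67208862304688)
corner z [np.float64(-2.966066468320406), np.float64(-2.6319835924193455)]
block ((78.45862579345703, -0.09857177734375), (51.08823013305664, 49.78496551513672), 89.97229766845703) [ 53.56311184 -25.63880987] [103.35583918  25.44941797]
stud 113 [305.84955752  91.05309735] [[ 572.00533228 -177.08240755   89.        ]]
30 ((571.9522094726562, -178.31112670898438), (93.51636505126953, 94.60118103027344), 19.403667449951172)
45 ((571.9226684570312, -178.19439697265625), (88.85125732421875, 88.92752075195312), 121.26016235351562)
83 ((571.7957153320312, -177.65988159179688), (23.635345458984375, 23.383773803710938), 27.28427505493164)
topstud 15 [[ 572.90462514 -175.67968901   89.        ]]
```

Call:
{"api": "step_arm", "payload": {
  "deltas": [
    [0,0,0.04,0,0],
    [0,0,0.08,0,0],
    [0,0,0.08,0,0],
    [0,0,0.08,0,0],
    [0,0,0.08,0,0],
    [0,0,0.08,0,0],
    [0,0,0.08,0,0],
    [0,0,0.08,0,0]
  ]
}}

```text
time: 6.75
tool_pos: [511.0, -78.1, 172.8]
tcp_rot: [-3.141, 0.004, -0.094]
contact_force: [0.4, -0.5, -3.2]
grip_width: 19.8
finger_force: 30.0
```

Call:
{"api": "step_arm", "payload": {
  "deltas": [
    [0,0.003,0.08,0,0],
    [0,0.003,0.08,0,0],
    [0,0,0.08,0,0],
    [0,0,0.036,0,0],
    [0,0,0,0,-0.0928],
    [0,0,0,0,-0.0928],
    [0,0,0,0,-0.0928],
    [0,0,0,0,-0.0928]
  ]
}}

```text
time: 7.55
tool_pos: [501.4, -214.1, 172.5]
tcp_rot: [-3.138, 0.002, 0.495]
contact_force: [-0.3, -0.1, -2.9]
grip_width: 19.5
finger_force: 30.0
```

Call:
{"api": "step_arm", "payload": {
  "deltas": [
    [0,0,0,0,0],
    [0,0,0,0,0],
    [0,0,0,0,0]
  ]
}}

```text
time: 7.85
tool_pos: [502.2, -214.4, 174.0]
tcp_rot: [-3.141, 0.001, 0.486]
contact_force: [0.0, -0.1, -4.0]
grip_width: 19.7
finger_force: 30.0
```

```bash
cat > tgt.py <<'E'
from h import *
o=bot.get_obs(); P=o['tool_pos'];y=o['tcp_rot'][2]; N=np.array([572.0,-177.5])
x_=np.array([np.cos(y),np.sin(y)]); y_=np.array([np.sin(y),-np.cos(y)])
A=P[:2]+79*x_-.15*y_; e=N-A
print(o['time'],P.round(2),o['tcp_rot'].round(4),o['joint_positions'].round(2)); print('F',o['contact_force'].round(2),'M',o['moment'].round(3))
print('axis',A.round(2),'err tool xy mm',e@x_,e@y_,'turn share',(y-np.radians(28))/(np.pi/2),'mouth z',P[2]-30.6)
E
python3 tgt.py
```

```text
7.85 [ 502.22 -214.36  174.03] [-3.1406e+00  8.0000e-04  4.8600e-01] [-0.54  0.44  1.56 -0.    1.14  0.54]
F [ 0.04 -0.09 -4.01] M [-0.139  0.141 -0.05 ]
axis [ 572.   -177.32] err tool xy mm -0.08563138133351957 0.1594065498218562 turn share -0.0016860907947310458 mouth z 143.43103316881738
```

```bash
cat > slip.py <<'E'
from h import *
import sys
o=bot.get_obs(); c=cam('wrist'); p,d=bot.capture('wrist'); w=cloud('w',d,c); P=o['tool_pos']; yaw=o['tcp_rot'][2]
z=w[...,2]-P[2]; z[180:]=-999
m=((z>12)&(z<26)).astype(np.uint8); m=cv2.morphologyEx(m,cv2.MORPH_CLOSE,np.ones((7,7),np.uint8)); m=cv2.morphologyEx(m,cv2.MORPH_OPEN,np.ones((45,45),np.uint8))
k=max(cv2.findContours(m,0,1)[0],key=cv2.contourArea)[:,0,:]; print('cap px',cv2.minEnclosingCircle(k.astype(np.float32)),'top dz',np.median(z[75:130,250:305]),np.median(z[60:75,250:305]),np.median(z[130:150,250:305]))
E
python3 slip.py
```

```text
cap px ((278.0, 103.63888549804688), 69.67208862304688) top dz 19.303157624115016 19.182710219831876 19.406201525973685
```

Call:
{"api": "step_arm", "payload": {
  "deltas": [
    [0,0,0,0.03,0],
    [0,0,0,0.04,0],
    [0,0,0,0.02,0],
    [0,0,0,0,0],
    [0,0,0,0,0]
  ]
}}

```text
time: 8.4
tool_pos: [502.8, -214.6, 130.2]
tcp_rot: [3.141, -0.0, 0.488]
contact_force: [-0.0, 0.6, -3.0]
grip_width: 19.4
finger_force: 30.0
```

```bash
python3 tgt.py
```

```text
8.4 [ 502.79 -214.64  130.18] [ 3.1411e+00 -2.0000e-04  4.8850e-01] [-0.54  0.49  1.61 -0.    1.04  0.54]
F [-0.03  0.62 -3.  ] M [-0.139  0.139  0.023]
axis [ 572.48 -177.44] err tool xy mm -0.4568008237131517 -0.17089519763111438 turn share -0.00014538982230998462 mouth z 99.5804163972511
```

Call:
{"api": "step_arm", "payload": {
  "deltas": [
    [0,-0.001,0,0.01,0],
    [0,0,0,0.01,0],
    [0,0,0,0.008,0],
    [0,0,0,0.006,0],
    [0,0,0,0,0]
  ]
}}

```text
time: 8.9
tool_pos: [501.8, -214.6, 112.3]
tcp_rot: [-3.141, 0.001, 0.489]
contact_force: [0.2, 0.5, -3.5]
grip_width: 19.9
finger_force: 30.0
```

```bash
python3 tgt.py
```

```text
8.9 [ 501.81 -214.63  112.25] [-3.1409e+00  5.0000e-04  4.8890e-01] [-0.54  0.51  1.63 -0.    1.    0.54]
F [ 0.18  0.49 -3.45] M [-0.144  0.19  -0.015]
axis [ 571.49 -177.39] err tool xy mm 0.4031591680039222 0.3336417434276082 turn share 0.00010381888444071725 mouth z 81.65163102572788
```

Call:
{"api": "step_arm", "payload": {
  "deltas": [
    [0,0.001,0,0.004,0],
    [0,0,0,0.004,0],
    [0,0,0,0.004,0],
    [0,0,0,0,0]
  ]
}}

```text
time: 9.3
tool_pos: [502.3, -214.4, 106.5]
tcp_rot: [-3.141, 0.0, 0.489]
contact_force: [0.0, -0.5, -2.9]
grip_width: 19.8
finger_force: 30.0
```

```bash
python3 tgt.py
```

```text
9.3 [ 502.34 -214.41  106.46] [-3.1412e+00  3.0000e-04  4.8890e-01] [-0.54  0.52  1.64 -0.    0.98  0.54]
F [ 0.02 -0.51 -2.91] M [-0.067  0.189  0.028]
axis [ 572.02 -177.17] err tool xy mm -0.16919069007786072 0.2797211872699352 turn share 0.00015359307079132952 mouth z 75.85898676006977
```

Going on freely, no contact. About 11–12 mm remain.

Call:
{"api": "step_arm", "payload": {
  "deltas": [
    [0,0,0,0.006,0],
    [0,0,0,0.006,0],
    [0,0,0,0.005,0],
    [0,0,0,0,0]
  ]
}}

```text
time: 9.7
tool_pos: [502.2, -214.4, 97.8]
tcp_rot: [-3.141, 0.001, 0.489]
contact_force: [-0.2, -0.1, -3.4]
grip_width: 20.1
finger_force: 30.0
```

Call:
{"api": "step_arm", "payload": {
  "deltas": [
    [0,0,0,0.003,0],
    [0,0,0,0.002,0],
    [0,0,0,0,0]
  ]
}}

```text
time: 10.0
tool_pos: [502.5, -214.5, 95.7]
tcp_rot: [-3.142, 0.0, 0.489]
contact_force: [0.2, 0.2, -4.5]
grip_width: 20.1
finger_force: 30.0
```

```bash
python3 tgt.py
```

```text
10.0 [ 502.46 -214.48   95.65] [-3.1415e+00  1.0000e-04  4.8890e-01] [-0.54  0.53  1.65 -0.    0.96  0.54]
F [ 0.21  0.2  -4.51] M [-0.126  0.143  0.025]
axis [ 572.13 -177.25] err tool xy mm -0.2347290060545664 0.1625248051847197 turn share 0.0001537271720142815 mouth z 65.05144293934563
```

Call:
{"api": "step_arm", "payload": {
  "deltas": [
    [0,0,0,0.002,0],
    [0,0,0,0.002,0],
    [0,0,0,0,0],
    [0,0,0,0,0]
  ]
}}

```text
time: 10.4
tool_pos: [502.6, -214.6, 94.1]
tcp_rot: [3.141, -0.0, 0.489]
contact_force: [-1.3, 0.5, 0.1]
grip_width: 19.8
finger_force: 30.0
```

Call:
{"api": "step_arm", "payload": {
  "deltas": [
    [0,0,0,0.001,0],
    [0,0,0,0,0],
    [0,0,0,0,0]
  ]
}}

```text
time: 10.7
tool_pos: [502.6, -214.7, 93.7]
tcp_rot: [3.141, -0.0, 0.489]
contact_force: [-2.8, -1.8, 4.2]
grip_width: 19.8
finger_force: 30.0
```

```bash
python3 tgt.py
```

```text
10.7 [ 502.57 -214.74   93.68] [ 3.1409e+00 -1.0000e-04  4.8880e-01] [-0.54  0.54  1.65 -0.    0.95  0.54]
F [-2.82 -1.81  4.21] M [-0.005  0.343  0.053]
axis [ 572.24 -177.51] err tool xy mm -0.2112575944237889 -0.12308725661675196 turn share 8.384719301707396e-05 mouth z 63.08291461390575
```

Call:
{"api": "step_arm", "payload": {
  "deltas": [
    [0,0.0002,-0.0063,-0.001,0.0255],
    [0,0.0001,-0.0063,0,0.0255],
    [0,0,0,0,0]
  ]
}}

```text
time: 11.0
tool_pos: [499.6, -208.9, 93.9]
tcp_rot: [3.141, 0.0, 0.409]
contact_force: [-3.5, -2.5, 1.1]
grip_width: 19.7
finger_force: 30.0
```

```bash
cat > tq.py <<'E'
from h import *
T=[];
o=bot.get_obs(); P=o['tool_pos'];y=o['tcp_rot'][2]; N=np.array([572.0,-177.5]); F=o['contact_force']; M=o['moment']
r=(P[:2]-N)/1000; x_=np.array([np.cos(y),np.sin(y)]); y_=np.array([np.sin(y),-np.cos(y)])
A=P[:2]+79*x_
print(o['time'],'z %.2f yaw %.4f turned %.4f'%(P[2],y,.489-y),'F tool',(F[:2]@x_).round(2),(F[:2]@y_).round(2),F[2].round(2),'Mz %.3f T %.3f'%(M[2],M[2]+r[0]*F[1]-r[1]*F[0]),'axis',A.round(2))
E
python3 tq.py
```

```text
11.0 z 93.85 yaw 0.4086 turned 0.0804 F tool -4.2 0.87 1.08 Mz -0.072 T -0.004 axis [ 572.08 -177.51]
```

Call:
{"api": "step_arm", "payload": {
  "deltas": [
    [0,-0.0006,-0.0047,0,0.019],
    [0,0,-0.0047,0,0.019],
    [0,0,0,0,0]
  ]
}}

```text
time: 11.3
tool_pos: [497.8, -205.0, 93.9]
tcp_rot: [3.14, 0.0, 0.351]
contact_force: [-3.3, -2.8, 1.8]
grip_width: 19.9
finger_force: 30.0
```

```bash
python3 tq.py
```

```text
11.3 z 93.89 yaw 0.3506 turned 0.1384 F tool -4.07 1.45 1.78 Mz 0.243 T 0.356 axis [ 571.99 -177.91]
```

Call:
{"api": "step_arm", "payload": {
  "deltas": [
    [0,0,-0.0047,0,0.019],
    [0,0,-0.0047,0,0.019],
    [0,0,0,0,0]
  ]
}}

```text
time: 11.6
tool_pos: [496.3, -200.5, 93.8]
tcp_rot: [3.141, 0.0, 0.291]
contact_force: [-3.4, -2.9, 1.6]
grip_width: 19.8
finger_force: 30.0
```

```bash
python3 tq.py
```

```text
11.6 z 93.84 yaw 0.2910 turned 0.1980 F tool -4.1 1.85 1.57 Mz 0.221 T 0.366 axis [ 571.95 -177.88]
```

Call:
{"api": "step_arm", "payload": {
  "deltas": [
    [0,0,-0.0047,0,0.019],
    [0,0,-0.0047,0,0.019],
    [0,0,-0.0031,0,0.0127],
    [0,0,0,0,0]
  ]
}}

```text
time: 12.0
tool_pos: [494.7, -194.4, 93.9]
tcp_rot: [3.141, -0.0, 0.211]
contact_force: [-3.3, -4.2, 1.5]
grip_width: 19.7
finger_force: 30.0
```

```bash
python3 tq.py
```

```text
12.0 z 93.85 yaw 0.2107 turned 0.2783 F tool -4.13 3.39 1.45 Mz 0.361 T 0.628 axis [ 571.95 -177.89]
```

Call:
{"api": "step_arm", "payload": {
  "deltas": [
    [0,0,-0.0047,0,0.019],
    [0,0,-0.0047,0,0.019],
    [0,0,0,0,0]
  ]
}}

```text
time: 12.3
tool_pos: [493.8, -189.7, 93.9]
tcp_rot: [3.141, -0.0, 0.151]
contact_force: [-2.9, -3.3, 1.5]
grip_width: 19.8
finger_force: 30.0
```

```bash
python3 tq.py
```

```text
12.3 z 93.85 yaw 0.1510 turned 0.3380 F tool -3.32 2.84 1.46 Mz 0.284 T 0.507 axis [ 571.91 -177.79]
```

```bash
cat > tq2.py <<'E'
from h import *
import sys
N=np.array([572.0,-177.5]); R=[]
for i in range(5):
    o=bot.get_obs(); P=o['tool_pos'];y=o['tcp_rot'][2]; F=o['contact_force']; M=o['moment']; r=(P[:2]-N)/1000
    R.append([M[2],M[2]+r[0]*F[1]-r[1]*F[0],F[0]*np.sin(y)-F[1]*np.cos(y)])
    if i<4: p,d=bot.capture('wrist')
R=np.array(R); print(o['time'],'turned %.4f'%(.489-y),'Mz,T,Fy',R.mean(0).round(3),R.std(0).round(3))
c=cam('wrist'); w=cloud('w',d,c); z=w[...,2]-P[2]
m=((z>-25)&(z<26)).astype(np.uint8); m[180:]=0; m=cv2.morphologyEx(m,cv2.MORPH_CLOSE,np.ones((5,5),np.uint8)); m=cv2.morphologyEx(m,cv2.MORPH_OPEN,np.ones((45,45),np.uint8))
k=max(cv2.findContours(m,0,1)[0],key=cv2.contourArea)[:,0,:].astype(float); W=plane('w',k,P[2]-2.8,c)[:,:2]-P[:2]
T=np.c_[W@[np.cos(y),np.sin(y)],W@[np.sin(y),-np.cos(y)]].astype(np.float32); print('block in tool',cv2.minAreaRect(T))
if len(sys.argv)>1: cv2.imwrite(sys.argv[1],p[:,:,::-1])
E
python3 tq2.py pics/w4.png
```

```text
12.5 turned 0.3381 Mz,T,Fy [0.258 0.507 3.164] [0.014 0.028 0.385]
block in tool ((78.72235107421875, -0.6277656555175781), (51.49834060668945, 50.13474655151367), 89.98636627197266)
```

View pics/w4.png

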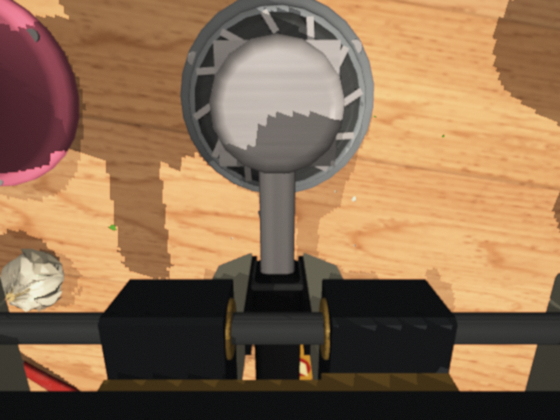

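The wrist view shows the socket seated concentric on the ring. The head block is square to the handle (corners (222,40) and (340,40)), so it has not broken over yet. I carry on turning.

Call:
{"api": "step_arm", "payload": {
  "deltas": [
    [0,0,-0.0047,0,0.019],
    [0,0,-0.0047,0,0.019],
    [0,0,0,0,0]
  ]
}}

```text
time: 12.8
tool_pos: [493.2, -184.9, 93.8]
tcp_rot: [3.141, -0.0, 0.091]
contact_force: [-2.0, -3.5, 1.1]
grip_width: 19.8
finger_force: 30.0
```

```bash
python3 tq2.py
```

```text
13.0 turned 0.3980 Mz,T,Fy [0.25  0.504 3.223] [0.038 0.033 0.14 ]
block in tool ((78.68778228759766, -0.5038547515869141), (51.1383171081543, 50.13672637939453), 89.982177734375)
```

Call:
{"api": "step_arm", "payload": {
  "deltas": [
    [0,0,-0.0047,0,0.019],
    [0,0,-0.0047,0,0.019],
    [0,0,0,0,0]
  ]
}}

```text
time: 13.3
tool_pos: [492.9, -180.3, 93.8]
tcp_rot: [3.141, -0.0, 0.031]
contact_force: [-1.0, -3.9, 0.1]
grip_width: 19.7
finger_force: 30.0
```

```bash
python3 tq2.py
```

```text
13.5 turned 0.4578 Mz,T,Fy [0.268 0.55  3.563] [0.011 0.044 0.506]
block in tool ((78.66946411132812, -0.49137115478515625), (51.14590072631836, 50.14412307739258), 89.97979736328125)
```

Call:
{"api": "step_arm", "payload": {
  "deltas": [
    [0,0,-0.0047,0,0.019],
    [0,0,-0.0047,0,0.019],
    [0,0,0,0,0]
  ]
}}

```text
time: 13.8
tool_pos: [492.8, -175.6, 93.8]
tcp_rot: [3.141, -0.001, -0.029]
contact_force: [0.0, -3.6, 0.3]
grip_width: 19.9
finger_force: 30.0
```

```bash
python3 tq2.py
```

```text
14.0 turned 0.5175 Mz,T,Fy [0.256 0.55  3.712] [0.024 0.05  0.446]
block in tool ((78.65348052978516, -0.6809234619140625), (51.506622314453125, 50.142555236816406), 89.97877502441406)
```

Call:
{"api": "step_arm", "payload": {
  "deltas": [
    [0,0,-0.0047,0,0.019],
    [0,0,-0.0047,0,0.019],
    [0,0,0,0,0]
  ]
}}

```text
time: 14.3
tool_pos: [493.1, -170.9, 93.8]
tcp_rot: [3.141, -0.001, -0.088]
contact_force: [0.5, -3.7, -1.0]
grip_width: 19.6
finger_force: 30.0
```

```bash
python3 tq2.py
```

```text
14.5 turned 0.5771 Mz,T,Fy [0.284 0.54  3.215] [0.025 0.074 0.693]
block in tool ((78.63472747802734, -0.7027015686035156), (51.4840202331543, 50.14138412475586), 89.98108673095703)
```

Call:
{"api": "step_arm", "payload": {
  "deltas": [
    [0,0,-0.0047,0.0006,0.019],
    [0,0,-0.0047,0,0.019],
    [0,0,0,0,0]
  ]
}}

```text
time: 14.8
tool_pos: [493.5, -166.3, 93.7]
tcp_rot: [3.141, -0.001, -0.148]
contact_force: [1.0, -4.6, 1.5]
grip_width: 20.1
finger_force: 30.0
```

```bash
python3 tq2.py
```

```text
15.0 turned 0.6366 Mz,T,Fy [0.389 0.734 4.334] [0.052 0.037 0.408]
block in tool ((78.59719848632812, -0.7138462066650391), (51.505859375, 50.14177322387695), 89.98448181152344)
```

Call:
{"api": "step_arm", "payload": {
  "deltas": [
    [0,0,-0.0047,0,0.019],
    [0,0,-0.0031,0,0.0127],
    [0,0,0,0,0]
  ]
}}

```text
time: 15.3
tool_pos: [494.2, -162.3, 93.6]
tcp_rot: [3.141, -0.001, -0.198]
contact_force: [2.6, -4.6, 2.3]
grip_width: 19.4
finger_force: 30.0
```

```bash
python3 tq2.py
```

```text
15.5 turned 0.6868 Mz,T,Fy [0.298 0.564 3.335] [0.017 0.041 0.615]
block in tool ((78.74845886230469, -0.8798255920410156), (51.73684310913086, 50.48593521118164), 89.97083282470703)
```

```bash
cat > ang.py <<'E'
from h import *
import sys
def ang(p,d,z,nm):
    # block rows 42..60: left/right edge from depth mask
    out=[]
    for side in (0,1):
        pts=[]
        for v in list(range(44,66)):
            u=np.nonzero((z[v]>-12)&(z[v]<26)&(abs(np.arange(560)-278)<90))[0]
            if len(u): pts.append([u.min() if side==0 else u.max(),v])
        pts=np.array(pts); k=np.polyfit(pts[:,1],pts[:,0],1); out.append((round(float(np.degrees(np.arctan(k[0]))),2),round(float(np.polyval(k,50)),1)))
    tp=[]
    for u in list(range(228,246))+list(range(312,332)):
        v=np.nonzero((z[:140,u]>-12)&(z[:140,u]<26))[0]
        if len(v): tp.append([u,v.min()])
    tp=np.array(tp)
    k1=np.polyfit(tp[:,0],tp[:,1],1); print(nm,'left,right edge deg',out,'front edge deg',np.degrees(np.arctan(k1[0])).round(2))
w3=np.load('w3c.npz'); c=tuple(w3[f'arr_{k}'] for k in range(3)); ang(None,None,cv2.medianBlur((cloud('w',np.load('w3d.npy'),c)[...,2]-174.65).astype(np.float32),5),'w3')
o=bot.get_obs(); c=cam('wrist'); p,d=bot.capture('wrist'); ang(p,d,cv2.medianBlur((cloud('w',d,c)[...,2]-o['tool_pos'][2]).astype(np.float32),5),'now')
cv2.imwrite(sys.argv[1],p[:,:,::-1])
E
python3 ang.py pics/w5.png
```

```text
w3 left,right edge deg [(3.62, 215.4), (-3.78, 340.7)] front edge deg -0.0
now left,right edge deg [(-18.8, 212.6), (-0.0, 335.0)] front edge deg -5.71
```

View pics/w5.png

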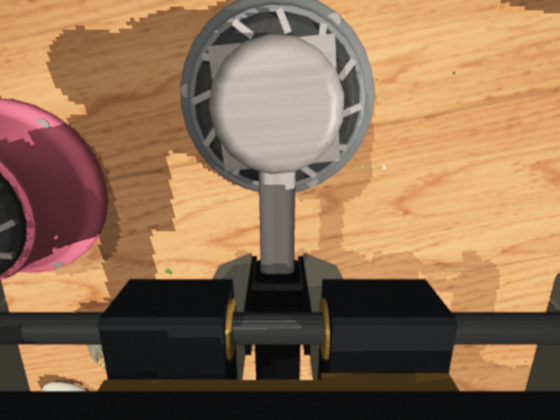

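The front edge of the block now slants from (208,44) to (335,35), against level before. That puts the head about 4–6° out of line with the handle, and the moment has dropped from 0.73 to 0.56, so it is breaking over. One tiny step will confirm the fall; then I stop.

Call:
{"api": "step_arm", "payload": {
  "deltas": [
    [0,0,-0.0047,0,0.019],
    [0,0,0,0,0]
  ]
}}

```text
time: 15.75
tool_pos: [494.6, -159.9, 93.6]
tcp_rot: [3.142, -0.001, -0.228]
contact_force: [1.9, -3.2, 2.1]
grip_width: 20.1
finger_force: 30.0
```

```bash
python3 tq2.py; python3 ang.py pics/w6.png
```

```text
15.95 turned 0.7164 Mz,T,Fy [0.299 0.486 2.332] [0.029 0.043 0.511]
block in tool ((78.65280151367188, -1.0049762725830078), (51.66213607788086, 51.57671356201172), 88.7292709350586)
w3 left,right edge deg [(3.62, 215.4), (-3.78, 340.7)] front edge deg -0.0
now left,right edge deg [(-41.12, 215.8), (3.78, 333.5)] front edge deg -7.52
```

The click is confirmed: the moment keeps falling (0.49) and the head is about 0.13 rad out of line. I ease back.

Call:
{"api": "step_arm", "payload": {
  "deltas": [
    [0,0,0.0063,0,-0.0255],
    [0,0,0.0063,0,-0.0255],
    [0,0,0.0063,0,-0.0255],
    [0,0,0.0047,0,-0.019],
    [0,0,0,0,0]
  ]
}}

```text
time: 16.5
tool_pos: [492.7, -171.5, 93.5]
tcp_rot: [-3.141, -0.001, -0.079]
contact_force: [4.7, -1.6, 2.9]
grip_width: 19.6
finger_force: 30.0
```

```bash
python3 tq2.py; python3 ang.py pics/w7.png; python3 tq.py
```

```text
16.7 turned 0.5681 Mz,T,Fy [0.037 0.095 0.721] [0.021 0.047 0.374]
block in tool ((78.63220977783203, -0.2842597961425781), (51.5124626159668, 50.14714813232422), 89.97689056396484)
w3 left,right edge deg [(3.62, 215.4), (-3.78, 340.7)] front edge deg -0.0
now left,right edge deg [(0.68, 215.0), (-3.88, 340.9)] front edge deg -0.0
16.75 z 93.55 yaw -0.0791 turned 0.5681 F tool 5.63 1.38 2.16 Mz 0.033 T 0.144 axis [ 571.48 -177.63]
```

Call:
{"api": "step_arm", "payload": {
  "deltas": [
    [0,0.0008,0.0047,0,-0.019],
    [0,0,0,-0.0004,0],
    [0,0,0,0,0]
  ]
}}

```text
time: 17.05
tool_pos: [492.4, -173.5, 93.6]
tcp_rot: [-3.141, 0.0, -0.049]
contact_force: [3.3, 0.8, 3.8]
grip_width: 19.7
finger_force: 30.0
```

```bash
python3 tq.py
```

```text
17.05 z 93.59 yaw -0.0493 turned 0.5383 F tool 3.22 -0.95 3.77 Mz 0.147 T 0.071 axis [ 571.3  -177.39]
```

Call:
{"api": "step_arm", "payload": {
  "deltas": [
    [0.3,0,0,0,0],
    [0.6,0,0,0,0],
    [1,0,0,0,0],
    [1,0,0,0,0],
    [1,0,0,0,0],
    [1,0,0,0,0],
    [1,0,0,0,0],
    [1,0,0,0,0]
  ]
}}

```text
time: 17.85
tool_pos: [492.5, -173.9, 93.7]
tcp_rot: [3.142, 0.0, -0.048]
contact_force: [-0.6, -0.1, -0.8]
grip_width: 79.0
finger_force: 0.0
```

```bash
python3 tq.py;python3 slip.py
```

```text
17.85 z 93.67 yaw -0.0481 turned 0.5371 F tool -0.57 0.11 -0.78 Mz 0.020 T 0.029 axis [ 571.43 -177.74]
cap px ((276.0, 103.9047622680664), 69.9188232421875) top dz 20.132232419799237 20.08081417030475 20.098081872614024
```

Released. The head top is at 113.8 mm and level, against 114 mm when fully seated. I lift straight up.

Call:
{"api": "step_arm", "payload": {
  "deltas": [
    [1,0,0,-0.02,0],
    [1,0,0,-0.05,0],
    [1,0,0,-0.08,0],
    [1,0,0,-0.08,0],
    [1,0,0,-0.05,0],
    [1,0,0,-0.02,0],
    [1,0,0,0,0],
    [1,0,0,0,0]
  ]
}}

```text
time: 18.7
tool_pos: [491.9, -173.6, 242.5]
tcp_rot: [-3.141, 0.002, -0.048]
contact_force: [0.3, -0.2, -0.8]
grip_width: 91.8
finger_force: 0.0
```

```bash
python3 - <<'E'
from h import *
o=bot.get_obs(); c=cam('wrist'); p,d=bot.capture('wrist'); w=cloud('w',d,c); print(o['time'],o['tool_pos'])
r=np.hypot(w[...,0]-572,w[...,1]+178); m=(r<20)&(w[...,2]<200); q=w[m]; A=np.c_[q[:,:2]-[572,-178],np.ones(len(q))]; print('head top z, tilt',np.median(q[:,2]),np.linalg.lstsq(A,q[:,2],rcond=None)[0])
cv2.imwrite('pics/w8.png',p[:,:,::-1])
p,d=bot.capture('scene'); q,_=bot.capture('top'); a=np.load('top_p.npy')
cv2.imwrite('pics/fin.png',np.hstack([cv2.resize(cv2.imread('pics/w8.png'),(400,300)),cv2.resize(p[:,:,::-1],(400,300))]))
E
```

```text
18.7 [ 491.9419528  -173.62883861  242.45871322]
head top z, tilt 113.75083062194454 [-4.50710658e-03  4.90650270e-03  1.13757579e+02]
```

View pics/fin.png

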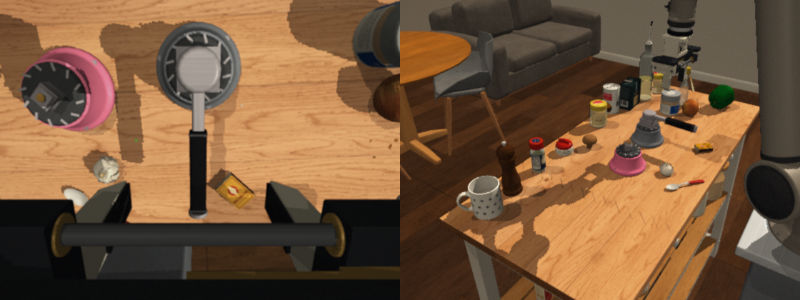

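The wrench sits level and fully down on the grey grinder (left half, head at (200,68)). The garlic, timer and jars are where they were, and the arm is clear.

```bash
python3 -c "
from plant import bot
print(bot.close_job())"
```

```text
the job is handed in; nothing more can be done
None
```

The grey grinder's nut was tightened clockwise until the wrench clicked, then eased off; the wrench is released and sits fully down on the nut, bystanders look undisturbed, and the job was handed in at about 19 s of the 67 s.

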